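# Shut and latch the bench incubator

## Robot

A 6-joint arm with a two-finger parallel gripper is mounted at the origin on the work surface. World frame = base frame: x ahead of the robot, y to its left, z up, the work surface at z = 0. Lengths are in m, angles in rad, forces in N, time in s.
With the tool pointing down it reaches from about 0.325 to 0.75 m from the base axis. Payload 7.6 kg.
Tool frame: the origin (TCP) lies midway between the tips of the shut fingers; the grasp point (between the pads) lies 19 mm behind it (ctrl.hold_point_z is the distance from the TCP to the grasp point, in m); z points along the fingers, y is the direction in which the jaws open and shut (so a half turn about z gives the same grasp; the last joint's range is limited). The gripper opens to 85 mm and grips with 20 to 120 N. Pads are 22 mm wide; open, the fingers measure 114 mm over their backs; the gripper's body (76 mm by 85 mm) begins 54 mm behind the grasp point. The pads swing forward as they close: fully open they stand 13 mm farther back than shut.
Start: joints at [1.039, 0.052, 1.401, -0, 1.689, -0.07], TCP at [0.234, 0.47, 0.231] pointing down, gripper open.
Joint ranges: [-2.9, 2.9], [-0.91, 2.17], [0.12, 2.37], [-1.06, 4.2], [0.26, 2.73], [-2.93, 2.93]. Speed limits (rad/s): [2.57, 2.57, 3.01, 3.14, 3.14, 3.14].

## Interface

Orientations are given as a rotation vector (axis times angle).
In Python, from station import ctrl, solver, vision, ticket gives the robot as it stands. Calls block until the motion is done:
- ctrl.move_to(position, orientation): joint-space move of the TCP to a pose.
- ctrl.move_straight(position, rate=0.15, frame=None): straight line of the TCP; frame=None keeps the orientation; rate is the mean speed in m/s.
- ctrl.goto_joints(angles): joint-space move.
- ctrl.gripper_open() and ctrl.clamp(): open the fingers fully, or close them until they stop; the grip force is fixed at half the most.
- ctrl.pause(seconds).
- solver.inverse_kinematics(position, orientation): joint angles nearest the present ones, or None.
- ctrl.get_state(): the state.
- vision.snapshot(name): name is "scene" or "side" or "wrist"; returns a dict with "pixels" (420x560x3 uint8, red, green, blue), "fov_y" (degrees; the focal length in pixels is half the picture's height over the tangent of half this angle, whatever the lens; pixels are square), "cx", "cy" (the principal point, pixels), "R" (3x3) and "t" (3): a world point X has camera coordinates R X + t; the wrist camera has in their place "tool_from_camera" (4x4, takes a point from camera to tool coordinates, whose origin is the TCP and whose axes are the flange's). Camera axes: x right, y down, z forward; pixel columns grow to the right and rows downward; lengths in m; the calibration is good to about 2 mm. A picture is of the moment at which its call begins: read the wrist's pose just before it. There is no depth.
A pose or a line that the arm cannot do raises ctrl.PlanningError and nothing moves.
- ticket.job_done(): hands the job in, once; it reports no verdict.
The state is a dict: "t": time; "joint_pos": joint angles; "dq": joint speeds; "joint_efforts": joint torques, N m; "ee_pos": TCP position; "ee_rot": TCP orientation; "force": force on the tool from outside, world axes, zero at the start; "torque": the same for the moment, N m; "opening": finger opening in m.
Only numpy, scipy, OpenCV 4.12 (cv2) and the standard library are available. Lean on these libraries where they do the work, as an engineer would, in place of code of your own. Each camera call takes 0.05 s, during which the arm holds its last target.

## Task

The small incubator's door has been left ajar. Push the door fully shut with the fingertips without slamming it, then push its turn latch over and down until it lies level across the door, and draw back clear. Only push, gently: do not grip or squeeze anything, and leave the tins and the beaker where they stand.

Things in the scene. Friction and masses are not known exactly. Their poses are not given: they have to be found in the camera images.
- oven: Pale grey incubator fixed to the bench, 240 deep (its x) x 280 wide (y) x 260 high; origin: centre of its underside. Its front faces its own -x, turned to the middle of the bench; its +y end is nearer the robot. The shut door's outer face (y -75 to +135 mm) and the control column beside it (y -140 to -80 mm) lie at x = -142 mm. Flat roof with one tin toward the back.
- door (a joint): Opening angle of the door, rad: 0 = fully shut, growing as its free edge swings out to the cabinet's -x. Starts between 0.45 and 0.85. Vertical hinge at the cabinet's +y end. It stays where it is left: no spring, no catch; 1 to 2 N at the free edge moves it.
- door_hinge (a point): On the door's vertical hinge axis, at the door's top, 252 mm above the bench. The axis runs in the middle of the door's 22 mm thickness (11 mm behind the outer face), at x = -131, y = +135 mm of the cabinet.
- door_edge (a point): Top corner of the door's outer face at its free edge, 252 mm above the bench, 210 mm from the hinge axis along the door; moves with it. The door is a slab 22 thick, 24 to 252 mm above the bench. A steel D handle stands 41 mm out of the outer face, 190 mm from the hinge axis, 57 to 147 mm above the bench; above that the face is plain.
- latch (a joint): Angle of the turn latch, rad: 0 = level across the top corner of the shut door (latched, at its stop); 1.57 = straight up (unlatched). Starts between 1.3 and 1.75. Its axis is level and square to the cabinet's front; the tip swings from up, over toward the cabinet's +y (the door) and down. Stays where it is left; 1 to 2 N at the tip moves it.
- latch_pivot (a point): On the latch's axis, mid-depth of the bar: 215 mm above the bench, at x = -161, y = -110 mm of the cabinet. The latch is a steel bar 94 long, 22 deep (along the cabinet's x), 16 high when level, from 9 mm behind the axis to 85 mm beyond it, standing 8 to 30 mm out from the face of column and shut door. Round boss, radius 14 mm, at the axis.
- latch_tip (a point): Tip of the latch bar, on its middle line, 85 mm from the pivot. 300 mm above the bench when the bar stands straight up.
- roof_tin_mid (a point): Centre of a lidded metal tin, 63 diameter x 35 high, standing on the roof's rear half. Leave alone.
- tin_a_mid (a point): Centre of a lidded metal tin, 63 diameter x 40 high, on the brown paper on the bench. Leave alone.
- tin_b_mid (a point): Centre of another such tin, 63 diameter x 40 high, on the bench. Leave alone.
- beaker_mid (a point): Centre (half-way up) of an open white plastic beaker, 68 diameter x 95 high, on the bench. Leave alone.

How it is judged:
On the way, in this order (a step that is already met when the one before it is completed fails the run):
1. the door is shut while the latch is still up (value of joint door below 0.035 rad and value of joint latch above 0.8 rad), for 0.2 s.
2. the latch lies level across the shut door (value of joint door below 0.035 rad and value of joint latch below 0.12 rad), for 0.2 s.
At the end, for the whole second after the job is handed in: The door is shut to within 0.035 rad (7 mm at its free edge), the latch is within 0.12 rad of level (10 mm at its tip), and the tins and beaker stand within 20 mm of where they were (all of step 2 and distance of each of roof_tin_mid, tin_a_mid, tin_b_mid, beaker_mid from where it was at the start of the episode below 0.02 m); the robot touches nothing.
It fails at once if the latch was swung over while the door was still open (value of joint door above 0.08 rad and value of joint latch below 0.8 rad).
It fails at once if the door was slammed (faster than 2.5 rad/s) (velocity of joint door below -2.5 rad/s).
It fails at once if the latch was gripped or forced (over 40 N between fingers and latch) (contact force between the fingers and latch above 40 N).
It fails at once if the door was gripped or forced (over 60 N between fingers and door) (contact force between the fingers and door above 60 N).
It fails at once if a tin or the beaker was shifted or lifted more than 20 mm (distance of any of roof_tin_mid, tin_a_mid, tin_b_mid, beaker_mid from where it was at the start of the episode above 0.02 m).
It also fails if it takes over 56 s, if anything falls off the work surface, if the arm or the gripper's body presses on something with over 40 N, if the wrist force passes 120 N, or if a joint passes its speed limit or range.

## Working session

There is one attempt and no reset: what is moved stays moved. The work goes in short steps, each a Python script; the robot and the scene stay as the last script left them, time stands still between calls to the robot, and variables do not carry over. Pictures are saved under pics/ and viewed, and the job is handed in when it is done.

```bash
ls; mkdir -p pics; python3 - <<'E'
from station import ctrl, solver, vision, ticket
import cv2,numpy as np
s=ctrl.get_state(); print({k:np.round(v,3) for k,v in s.items()})
for n in ["scene","side","wrist"]:
    d=vision.snapshot(n); cv2.imwrite(f"pics/{n}0.png",d["pixels"][:,:,::-1])
    print(n,{k:np.round(v,4).tolist() for k,v in d.items() if k!="pixels"})
E
```

```text
pics
{'t': np.float64(0.0), 'joint_pos': array([ 1.039,  0.053,  1.402, -0.   ,  1.689, -0.07 ]), 'dq': array([ 0.001,  0.   ,  0.001, -0.   ,  0.002, -0.001]), 'joint_efforts': array([ 1.0000e-03, -3.8167e+01, -3.6019e+01, -0.0000e+00,  6.0000e-03,
       -0.0000e+00]), 'ee_pos': array([0.234, 0.47 , 0.23 ]), 'ee_rot': array([-7.190e-01, -3.058e+00,  2.000e-03]), 'force': array([-0.2  , -0.428, -0.371]), 'torque': array([ 0.021,  0.038, -0.018]), 'opening': np.float64(0.086)}
scene {'fov_y': 50.8065, 'cx': 283.6247, 'cy': 206.2282, 'R': [[0.3614, 0.9323, 0.011], [0.5577, -0.2067, -0.8039], [-0.7472, 0.2967, -0.5947]], 't': [-0.293, -0.1384, 1.7619]}
side {'fov_y': 55.492, 'cx': 272.4153, 'cy': 217.0232, 'R': [[-0.9285, 0.371, 0.0153], [0.2047, 0.5459, -0.8124], [-0.3098, -0.7512, -0.5828]], 't': [0.4751, -0.0015, 1.2466]}
wrist {'fov_y': 59.4005, 'cx': 288.0848, 'cy': 208.4313, 'tool_from_camera': [[0.0002, -0.9547, -0.2977, 0.0766], [1.0, -0.0002, 0.0015, 0.0003], [-0.0015, -0.2977, 0.9547, -0.1438], [0.0, 0.0, 0.0, 1.0]]}
```

View pics/scene0.png

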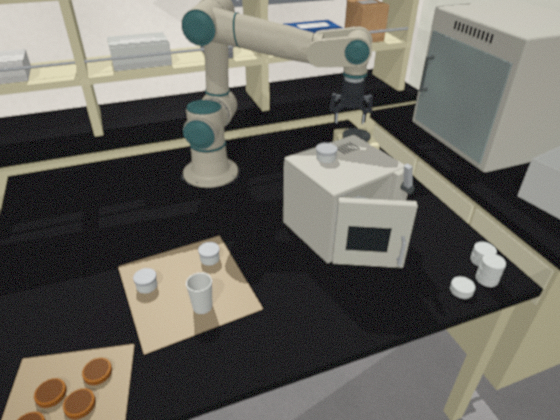

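View pics/side0.png

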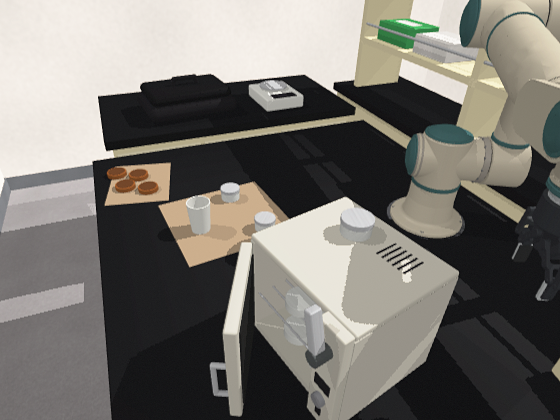

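View pics/wrist0.png

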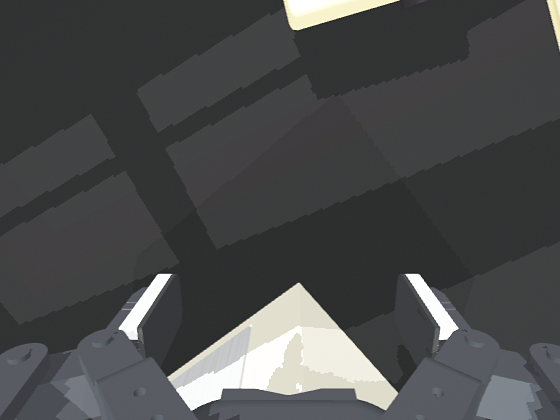

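```bash
python3 - <<'E'
import cv2
a=cv2.imread("pics/scene0.png")[125:275,270:430]; cv2.imwrite("pics/scene0z.png",cv2.resize(a,None,fx=4,fy=4,interpolation=cv2.INTER_CUBIC)[:600,:640])
a=cv2.imread("pics/side0.png")[190:420,200:470]; cv2.imwrite("pics/side0z.png",cv2.resize(a,None,fx=2.6,fy=2.6,interpolation=cv2.INTER_CUBIC))
E
```

```text
(no output)
```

View pics/scene0z.png

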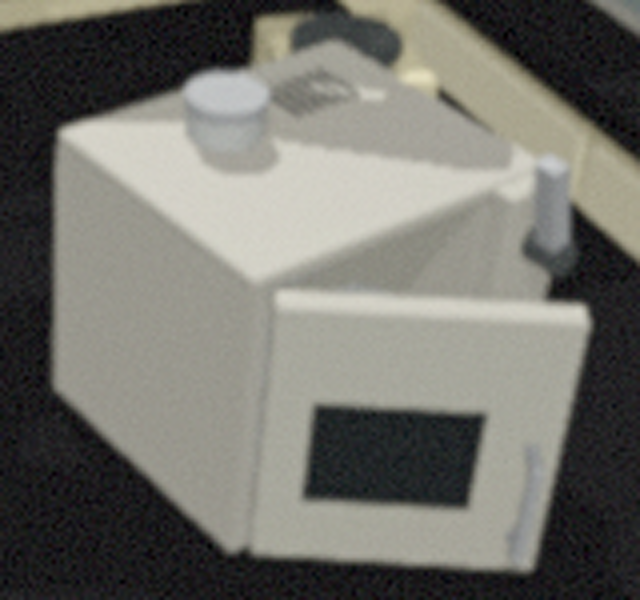

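View pics/side0z.png

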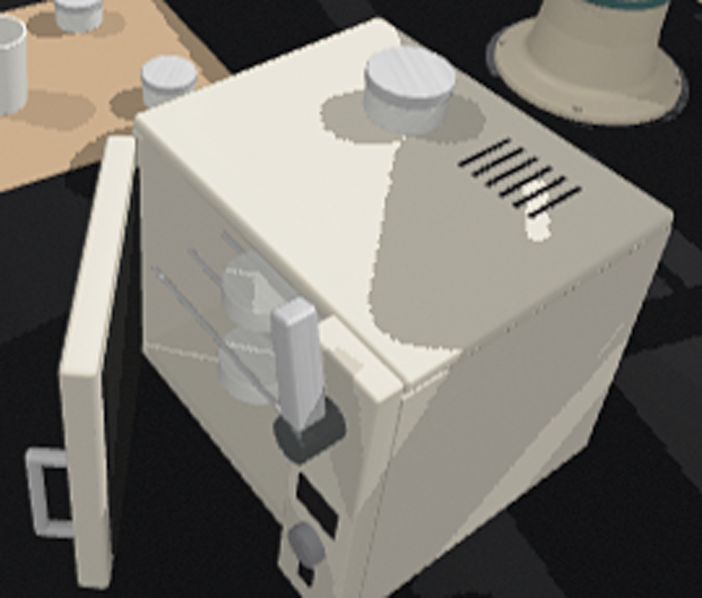

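```bash
cat > h.py <<'E'
import numpy as np, cv2
from station import ctrl, solver, vision, ticket
from scipy.optimize import least_squares
from scipy.spatial.transform import Rotation as Rot
def K(d):
    f=210/np.tan(np.radians(d["fov_y"])/2); return f
def proj(d,X):
    c=np.asarray(X)@np.array(d["R"]).T+np.array(d["t"]); return np.c_[c[:,0],c[:,1]]/c[:,2:]*K(d)+[d["cx"],d["cy"]]
def o2w(p,X):
    X=np.atleast_2d(X); c,s=np.cos(p[2]),np.sin(p[2])
    return np.c_[p[0]+c*X[:,0]-s*X[:,1],p[1]+s*X[:,0]+c*X[:,1],X[:,2]]
def door_edge(a,u=.21,n=.011,z=.252): # u along the door, n outward
    # shut: along = -y, outward = -x ; opening swings free edge to -x
    al=np.array([-np.sin(a),-np.cos(a)]); ou=np.array([-np.cos(a),np.sin(a)])
    q=np.array([-.131,.135])+u*al+n*ou; return np.array([q[0],q[1],z])
def tip(l,r=.085): return np.array([-.161,-.110+r*np.cos(l),.215+r*np.sin(l)])
E
cat > fit.py <<'E'
from h import *
from station import *
S=vision.snapshot("scene"); D=vision.snapshot("side")
C=np.array([[-.12,.14,.26],[.12,.14,.26],[.12,-.14,.26],[-.12,-.14,.26]])
ps=np.array([[333.75,195],[285,157.5],[353.7,135.5]]);pd=np.array([[251.9,235.4],[345.4,197.7],[458.5,271.9],[356.9,338.8]])
def r(p): return np.r_[(proj(S,o2w(p,C[:3]))-ps).ravel(),(proj(D,o2w(p,C))-pd).ravel()]
best=min((least_squares(r,[.4,.4,y]) for y in np.linspace(-3,3,7)),key=lambda q:q.cost)
p=best.x; print("oven",p,np.round(best.fun,1))
def rd(a): X=o2w(p,door_edge(a[0])); return np.r_[(proj(S,X)-[[417,206]]).ravel(),(proj(D,X)-[[223.8,333]]).ravel()]
q=least_squares(rd,[.6]); print("door",q.x,q.fun.round(1))
def rl(a): X=o2w(p,tip(a[0])); return np.r_[(proj(S,X)-[[408,165.5]]).ravel(),(proj(D,X)-[[312.7,307.3]]).ravel()]
q2=least_squares(rl,[1.5]); print("latch",q2.x,q2.fun.round(1))
print("edge",o2w(p,door_edge(q.x[0])),"hinge",o2w(p,[-.131,.135,.252]),"tip",o2w(p,tip(q2.x[0])),"pivot",o2w(p,tip(0,0)),"shut edge",o2w(p,door_edge(0)))
np.save("p.npy",np.r_[p,q.x,q2.x])
E
python3 fit.py
```

```text
oven [0.49647908 0.31749366 3.36556314] [ 0.7 -0.3 -0.7 -0.6  0.2 -1.7 -2.4 -0.8 -0.3 -1.5  2.2  0.2 -0.4 -0. ]
door [0.65181944] [ 1.1 -1.6 -0.6  1.7]
latch [1.30376597] [-0.3  0.1 -1.1  1.9]
edge [[0.75133152 0.40146758 0.252     ]] hinge [[0.65419099 0.21496097 0.252     ]] tip [[0.63400803 0.43863615 0.29698749]] pivot [[0.62902653 0.46050475 0.215     ]] shut edge [[0.61827468 0.42215899 0.252     ]]
```

```bash
cat >> h.py <<'E'
def toolrot(zd,yd):
    z=np.array(zd,float); z/=np.linalg.norm(z); y=np.array(yd,float); y-=z*(y@z); y/=np.linalg.norm(y)
    return Rot.from_matrix(np.c_[np.cross(y,z),y,z]).as_rotvec()
P=np.load("p.npy"); yaw=P[2]; ex=np.array([np.cos(yaw),np.sin(yaw),0]); ey=np.array([-np.sin(yaw),np.cos(yaw),0])
def down(tilt,phi,roll): # tilt toward world direction phi ; y axis at world heading roll
    zd=[np.sin(tilt)*np.cos(phi),np.sin(tilt)*np.sin(phi),-np.cos(tilt)]
    return toolrot(zd,[np.cos(roll),np.sin(roll),0])
E
python3 - <<'E'
from h import *
print(ctrl.get_state()["ee_rot"])
def scan(name,X):
    X=np.asarray(X).ravel(); out=[]
    phi=np.arctan2(X[1],X[0])
    for t in [0,10,20,30,40,50]:
        ok=[]
        for dr in range(0,360,45):
            for dphi in (0,):
                q=solver.inverse_kinematics(X,down(np.radians(t),phi,phi+np.radians(dr)))
                if q is not None: ok.append((dr,np.round(q,2).tolist()))
        out.append((t,len(ok),ok[:1]))
    print(name,X.round(3),np.hypot(*X[:2]).round(3)); 
    for o in out: print("   ",o)
for a in (.65,.3,0):
  for u in (.09,.12,.15):
    scan(f"door {a} {u}",o2w(P,door_edge(a,u,.011+.02,.228)))
scan("latch start",o2w(P,[-.163,-.12,.285])); scan("latch end",o2w(P,[-.163,-.045,.228]))
E
```

```text
[-7.18906068e-01 -3.05804712e+00  1.06227044e-03]
door 0.65 0.09 [0.72  0.284 0.228] 0.774
    (0, 7, [(0, [0.33, 0.88, 0.33, -0.0, 1.93, -0.05])])
    (10, 7, [(0, [0.33, 0.66, 0.66, 0.01, 1.65, -0.05])])
    (20, 7, [(0, [0.32, 0.5, 0.91, 0.02, 1.39, -0.05])])
    (30, 7, [(0, [0.32, 0.37, 1.11, 0.03, 1.13, -0.06])])
    (40, 7, [(0, [0.31, 0.27, 1.29, 0.05, 0.88, -0.08])])
    (50, 7, [(0, [0.31, 0.2, 1.44, 0.09, 0.62, -0.11])])
door 0.65 0.12 [0.732 0.311 0.228] 0.796
    (0, 0, [])
    (10, 7, [(0, [0.35, 0.75, 0.54, 0.01, 1.68, -0.05])])
    (20, 7, [(0, [0.35, 0.57, 0.81, 0.02, 1.41, -0.05])])
    (30, 7, [(0, [0.35, 0.44, 1.03, 0.03, 1.15, -0.06])])
    (40, 7, [(0, [0.34, 0.34, 1.22, 0.05, 0.89, -0.08])])
    (50, 7, [(0, [0.34, 0.26, 1.37, 0.08, 0.63, -0.11])])
door 0.65 0.15 [0.744 0.339 0.228] 0.818
    (0, 0, [])
    (10, 7, [(0, [0.38, 0.85, 0.38, 0.01, 1.73, -0.05])])
    (20, 7, [(0, [0.38, 0.65, 0.7, 0.02, 1.44, -0.05])])
    (30, 7, [(0, [0.37, 0.51, 0.94, 0.03, 1.17, -0.06])])
    (40, 7, [(0, [0.37, 0.4, 1.14, 0.05, 0.91, -0.07])])
    (50, 7, [(0, [0.37, 0.32, 1.
[... 2341 characters left out ...]
9 0.471 0.285] 0.785
    (0, 0, [])
    (10, 7, [(0, [0.59, 0.74, 0.44, 0.01, 1.79, -0.05])])
    (20, 7, [(0, [0.59, 0.54, 0.74, 0.02, 1.51, -0.05])])
    (30, 7, [(0, [0.59, 0.4, 0.97, 0.03, 1.25, -0.06])])
    (40, 7, [(0, [0.58, 0.28, 1.17, 0.05, 1.0, -0.07])])
    (50, 7, [(0, [0.58, 0.2, 1.33, 0.07, 0.74, -0.1])])
latch end [0.645 0.398 0.228] 0.758
    (0, 7, [(0, [0.5, 0.8, 0.45, -0.0, 1.89, -0.05])])
    (10, 7, [(0, [0.5, 0.61, 0.74, 0.01, 1.62, -0.05])])
    (20, 7, [(0, [0.5, 0.45, 0.97, 0.02, 1.37, -0.06])])
    (30, 7, [(0, [0.49, 0.33, 1.17, 0.03, 1.12, -0.07])])
    (40, 7, [(0, [0.49, 0.23, 1.34, 0.05, 0.87, -0.08])])
    (50, 7, [(0, [0.48, 0.16, 1.49, 0.09, 0.62, -0.12])])
```

```bash
cat >> h.py <<'E'
PHI=np.arctan2(-ex[1],-ex[0]); T=np.radians(15)
def st(tag=""):
    s=ctrl.get_state(); X=s["ee_pos"]-np.r_[P[:2],0]; print(tag,"t%.2f"%s["t"],"ee",s["ee_pos"].round(4),"oven xyz",np.array([X@ex,X@ey,X[2]]).round(4),"F",s["force"].round(1)); return s
def save(n,name):
    d=vision.snapshot(n); cv2.imwrite(f"pics/{name}.png",d["pixels"][:,:,::-1]); return d
E
cat > a.py <<'E'
from h import *
A=[down(T,PHI,PHI+s*np.pi/2) for s in (1,-1)]
X0=o2w(P,door_edge(.70,.12,.011+.05,.40))[0]; X1=X0.copy(); X1[2]=.228
for a in A:
  print([np.round(q,2) if (q:=solver.inverse_kinematics(x,a)) is not None else None for x in (X0,X1)])
E
python3 a.py
```

```text
[None, array([ 0.33,  0.74,  0.55, -0.03,  1.59, -1.47])]
[None, array([ 0.33,  0.74,  0.55, -0.03,  1.59,  1.67])]
```

```bash
cat > a.py <<'E'
from h import *
a=down(T,PHI,PHI+np.pi/2); r0=ctrl.get_state()["ee_rot"]
pts=[([.234,.47,.42],r0),([.36,.36,.42],a),([.58,.20,.40],a)]
for n,z in ((.05,.34),(.05,.31),(.05,.228)): pts.append((o2w(P,door_edge(.70,.12,.011+n,z))[0],a))
for x,o in pts:
  q=solver.inverse_kinematics(x,o); print(np.round(x,3),None if q is None else np.round(q,2))
E
python3 a.py
```

```text
[0.234 0.47  0.42 ] [ 1.04  0.1   0.97 -0.    2.07 -0.07]
[0.36 0.36 0.42] [ 0.79 -0.12  1.21 -0.14  1.82 -1.06]
[0.58 0.2  0.4 ] [ 0.28  0.13  1.   -0.01  1.75 -1.52]
[0.763 0.294 0.34 ] [ 0.33  0.87  0.14 -0.03  1.88 -1.48]
[0.763 0.294 0.31 ] [ 0.33  0.81  0.29 -0.03  1.78 -1.47]
[0.763 0.294 0.228] [ 0.33  0.74  0.55 -0.03  1.59 -1.47]
```

```bash
cat > b.py <<'E'
from h import *
a=down(T,PHI,PHI+np.pi/2)
ctrl.clamp(); s=st("clamp"); print(s["opening"])
ctrl.move_straight([.234,.47,.42],rate=.2); st()
ctrl.move_to([.36,.36,.42],a); ctrl.move_to([.58,.20,.40],a); st()
X=lambda z:o2w(P,door_edge(.70,.12,.011+.05,z))[0]
ctrl.move_to(X(.31),a); st("above")
ctrl.move_straight(X(.228),rate=.1); st("down")
save("scene","scene1"); save("side","side1")
E
python3 b.py
```

```text
clamp t1.02 ee [0.2339 0.47   0.2313] oven xyz [ 0.2221 -0.2071  0.2313] F [0.8 0.4 0.1]
-0.00018086535692298034
 t2.11 ee [0.234  0.47   0.4188] oven xyz [ 0.2221 -0.207   0.4188] F [ 0.8  0.7 -0.9]
 t4.10 ee [0.5794 0.2012 0.4004] oven xyz [-0.055   0.1318  0.4004] F [-0.6  1.3 -0.6]
above t5.00 ee [0.7627 0.2945 0.3121] oven xyz [-0.2545  0.0816  0.3121] F [-0.3 -0.1  1.2]
down t5.97 ee [0.7636 0.2937 0.2299] oven xyz [-0.2552  0.0826  0.2299] F [ 0.1  0.1 -0.3]
```

View pics/scene1.png

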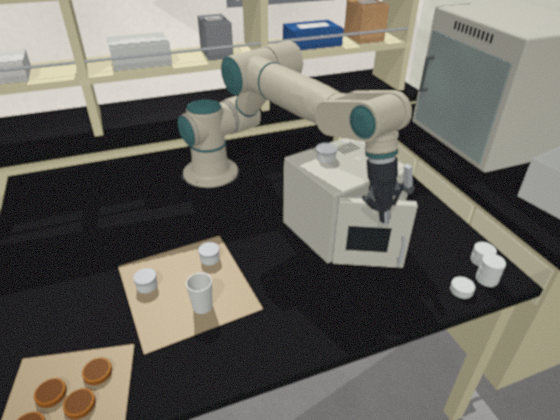

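View pics/side1.png

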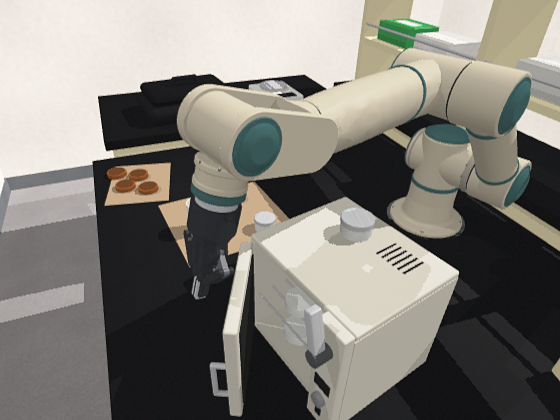

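Side picture: the shut fingertips, at about (198,295), stand outside the door's outer face. The latch at (315,330) and the tins are untouched. Next I push the door in along its arc.

```bash
cat > c.py <<'E'
from h import *
n=.011+.03
for al in (.65,.52,.39,.26,.13,.06,.03):
    ctrl.move_straight(o2w(P,door_edge(al,.125,n if al>.1 else .011+.022,.228))[0],rate=.07); s=st("%.2f"%al)
    if np.linalg.norm(s["force"])>12: print("force stop"); break
save("scene","scene2"); save("side","side2")
E
python3 c.py
```

```text
0.65 t6.61 ee [0.7431 0.312  0.2283] oven xyz [-0.2392  0.0601  0.2283] F [-0.8 -0.7 -0.3]
0.52 t7.00 ee [0.7297 0.3228 0.2282] oven xyz [-0.2286  0.0466  0.2282] F [-0.2 -0.5  0.1]
0.39 t7.39 ee [0.7151 0.3317 0.2281] oven xyz [-0.2163  0.0347  0.2281] F [ 0.6 -0.3 -0.7]
0.26 t7.78 ee [0.6995 0.3386 0.228 ] oven xyz [-0.2027  0.0245  0.228 ] F [-0.5  0.7 -0.3]
0.13 t8.18 ee [0.6832 0.3434 0.228 ] oven xyz [-0.1878  0.0162  0.228 ] F [ 0.2  0.4 -0.4]
0.06 t8.57 ee [0.6664 0.3436 0.228 ] oven xyz [-0.1714  0.0123  0.228 ] F [ 0.  -0.1 -0.5]
0.03 t8.82 ee [0.6625 0.3439 0.2279] oven xyz [-0.1677  0.0111  0.2279] F [ 0.3  0.4 -0.3]
```

```bash
python3 - <<'E'
import cv2
a=cv2.imread("pics/side2.png")[190:420,200:470]; cv2.imwrite("pics/side2z.png",cv2.resize(a,None,fx=2.6,fy=2.6,interpolation=cv2.INTER_CUBIC))
E
```

```text
(no output)
```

View pics/side2z.png

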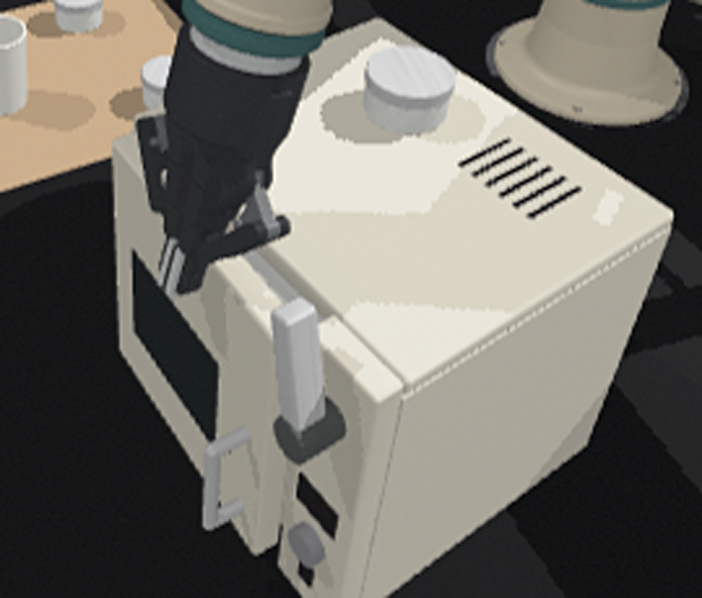

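View pics/scene2.png

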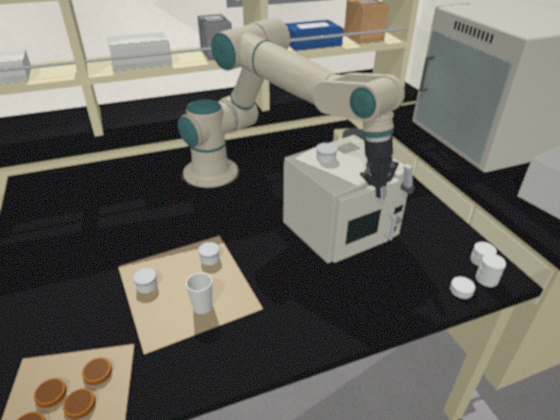

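The door is nearly shut and the latch is still up. I'll go on in 2 mm steps until I feel the stop.

```bash
cat > d.py <<'E'
from h import *
X=ctrl.get_state()["ee_pos"].copy()
for i in range(8):
    X=X+ex*.002; ctrl.move_straight(X,rate=.03); ctrl.pause(.05); s=st(i)
    if abs(s["force"]@ex)>6: break
ctrl.pause(.25); st("held"); save("side","side3"); save("scene","scene3")
a=cv2.imread("pics/side3.png")[190:420,200:470]; cv2.imwrite("pics/side3z.png",cv2.resize(a,None,fx=2.6,fy=2.6,interpolation=cv2.INTER_CUBIC))
E
python3 d.py
```

```text
0 t9.22 ee [0.6605 0.3436 0.2278] oven xyz [-0.1657  0.011   0.2278] F [1.  0.3 0.3]
1 t9.52 ee [0.6585 0.343  0.2279] oven xyz [-0.1636  0.0111  0.2279] F [0.3 0.6 0.2]
2 t9.82 ee [0.6565 0.3425 0.2278] oven xyz [-0.1616  0.0111  0.2278] F [1.3 1.  0.2]
3 t10.12 ee [0.6546 0.3421 0.2279] oven xyz [-0.1596  0.0111  0.2279] F [1.5 1.2 0.3]
4 t10.42 ee [0.6528 0.3417 0.2279] oven xyz [-0.1578  0.0111  0.2279] F [ 1.6  2.1 -0.3]
5 t10.72 ee [0.6525 0.3417 0.2281] oven xyz [-0.1575  0.0111  0.2281] F [14.8  6.8 -3.2]
held t10.97 ee [0.6525 0.3417 0.2281] oven xyz [-0.1575  0.0111  0.2281] F [14.2  6.3 -3.3]
```

View pics/side3z.png

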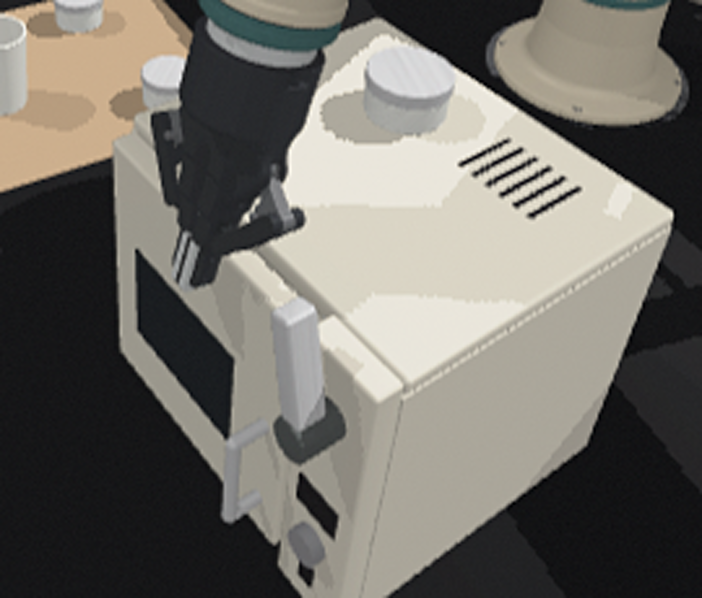

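The door is home: it stopped hard with about 15 N, its face is flush with the column, and the latch is still up. Next I draw back and plan the latch push.

```bash
cat > e.py <<'E'
from h import *
import sys
a=down(T,PHI,PHI+np.pi/2); xo=-.165
W=lambda x,y,z:o2w(P,[x,y,z])[0]
pre=[W(-.20,.011,.228),W(-.20,.011,.30),W(-.09,.0,.36),W(-.09,-.165,.36),W(xo,-.165,.335),W(xo,-.15,.275)]
def tp(l,r=.068):
    c=np.array([-.110+r*np.cos(l),.215+r*np.sin(l)])+np.array([-np.sin(l),np.cos(l)])*.023
    return W(xo,c[0],c[1]-.015)
ls=np.arange(1.3,0.05,-.13)
for x in pre+[tp(l) for l in ls]:
    q=solver.inverse_kinematics(x,a); print(x.round(3),None if q is None else q.round(2))
if len(sys.argv)>1:
    for x in pre: ctrl.move_straight(x,rate=.12,frame=a); st()
    save("scene","scene4"); save("side","side4")
    b=cv2.imread("pics/side4.png")[190:420,200:470]; cv2.imwrite("pics/side4z.png",cv2.resize(b,None,fx=2.6,fy=2.6,interpolation=cv2.INTER_CUBIC))
E
python3 e.py
```

```text
[0.694 0.351 0.228] [ 0.44  0.6   0.76 -0.06  1.53 -1.36]
[0.694 0.351 0.3  ] [ 0.44  0.62  0.59 -0.06  1.68 -1.37]
[0.584 0.337 0.36 ] [ 0.5   0.3   0.89 -0.07  1.7  -1.31]
[0.548 0.498 0.36 ] [ 0.74  0.55  0.56 -0.13  1.8  -1.1 ]
[0.621 0.515 0.335] [ 0.69  0.83  0.21 -0.12  1.87 -1.16]
[0.624 0.5   0.275] [ 0.67  0.72  0.5  -0.11  1.69 -1.15]
[0.632 0.465 0.272] [ 0.62  0.65  0.6  -0.1   1.65 -1.19]
[0.634 0.456 0.272] [ 0.61  0.63  0.62 -0.1   1.64 -1.2 ]
[0.636 0.447 0.27 ] [ 0.6   0.62  0.65 -0.1   1.63 -1.21]
[0.638 0.438 0.268] [ 0.59  0.6   0.67 -0.09  1.62 -1.22]
[0.64  0.43  0.264] [ 0.58  0.59  0.7  -0.09  1.61 -1.23]
[0.642 0.422 0.259] [ 0.57  0.58  0.72 -0.09  1.59 -1.24]
[0.643 0.415 0.254] [ 0.56  0.57  0.75 -0.08  1.57 -1.25]
[0.645 0.409 0.247] [ 0.55  0.56  0.78 -0.08  1.56 -1.26]
[0.646 0.403 0.24 ] [ 0.54  0.55  0.8  -0.08  1.54 -1.26]
[0.647 0.399 0.232] [ 0.53  0.55  0.82 -0.08  1.52 -1.27]
```

```bash
python3 e.py go | tail -6
```

```text
t11.58 ee [0.6935 0.351  0.2273] oven xyz [-0.1995  0.0111  0.2273] F [-0.   0.2 -0.2]
 t12.33 ee [0.6936 0.3511 0.2991] oven xyz [-0.1997  0.011   0.2991] F [ 0.3 -0.   0.1]
 t13.53 ee [0.5846 0.3374 0.359 ] oven xyz [-9.03e-02  2.00e-04  3.59e-01] F [-0.5  0.1  0.2]
 t15.06 ee [0.5478 0.4979 0.3603] oven xyz [-0.0901 -0.1645  0.3603] F [0.7 0.1 1.1]
 t15.87 ee [0.6206 0.5149 0.3354] oven xyz [-0.1649 -0.1649  0.3354] F [ 0.6 -0.2  0.2]
 t16.53 ee [0.6238 0.5006 0.2769] oven xyz [-0.1648 -0.1503  0.2769] F [-0.3  0.1 -0.1]
```

View pics/side4z.png

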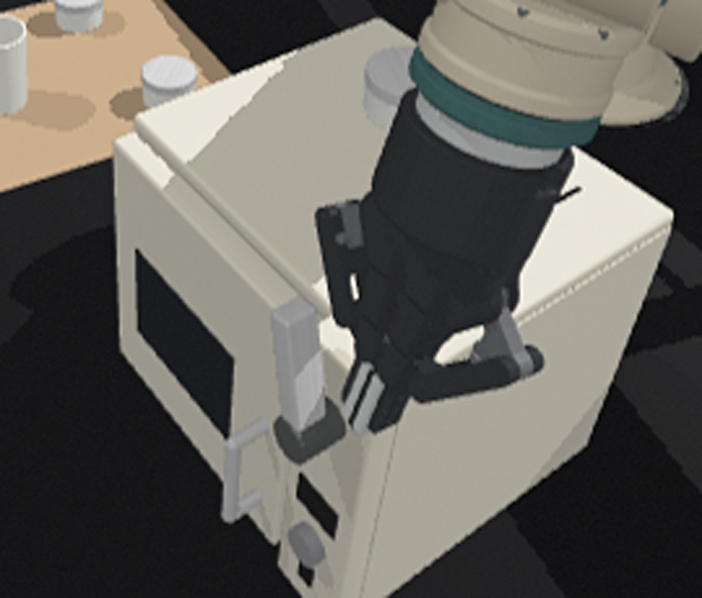

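View pics/scene4.png

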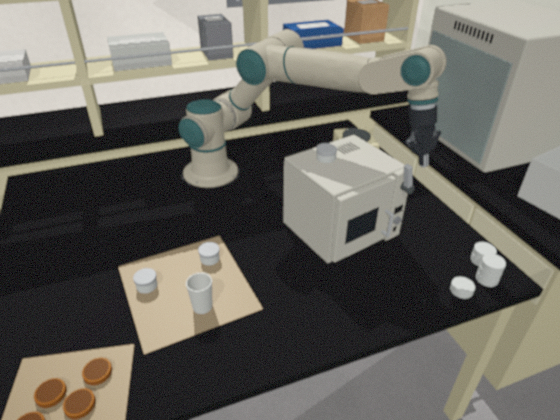

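The fingertips stand to the right of the upright latch, about (365,400) in the zoomed side view; the door is flush and the tins are in place. Next I push the latch along its arc.

```bash
cat > f.py <<'E'
from h import *
a=down(T,PHI,PHI+np.pi/2); xo=-.165
W=lambda x,y,z:o2w(P,[x,y,z])[0]
def tp(l,r=.068):
    c=np.array([-.110+r*np.cos(l),.215+r*np.sin(l)])+np.array([-np.sin(l),np.cos(l)])*.023
    return W(xo,c[0],c[1]-.015)
for l in (1.4,1.2,1.05,.9,.75,.6,.45,.3,.2):
    ctrl.move_straight(tp(l),rate=.06,frame=a); s=st("%.2f"%l)
    if np.linalg.norm(s["force"])>12: print("stop"); break
save("scene","scene5"); save("side","side5")
b=cv2.imread("pics/side5.png")[190:420,200:470]; cv2.imwrite("pics/side5z.png",cv2.resize(b,None,fx=2.6,fy=2.6,interpolation=cv2.INTER_CUBIC))
E
python3 f.py
```

```text
1.40 t17.27 ee [0.6304 0.4723 0.2712] oven xyz [-0.165  -0.1212  0.2712] F [-0.2 -0.5  0.1]
1.20 t17.66 ee [0.6339 0.4578 0.272 ] oven xyz [-0.1651 -0.1063  0.272 ] F [ 0.8 -0.4 -0.5]
1.05 t17.99 ee [0.6362 0.4473 0.2704] oven xyz [-0.1651 -0.0955  0.2704] F [ 0.5 -1.1  0.3]
0.90 t18.32 ee [0.6385 0.4371 0.2674] oven xyz [-0.1651 -0.0851  0.2674] F [ 0.2  0.3 -0.2]
0.75 t18.66 ee [0.6406 0.4276 0.2629] oven xyz [-0.165  -0.0753  0.2629] F [-0.4 -0.6  0.3]
0.60 t18.99 ee [0.6426 0.4189 0.2571] oven xyz [-0.165  -0.0664  0.2571] F [0.6 0.4 0.8]
0.45 t19.32 ee [0.6443 0.4109 0.2497] oven xyz [-0.1649 -0.0583  0.2497] F [ 0.5 -0.1 -0.8]
0.30 t19.66 ee [0.6458 0.4041 0.2414] oven xyz [-0.1649 -0.0513  0.2414] F [ 0.2 -1.1  0.2]
0.20 t19.93 ee [0.6467 0.4004 0.2354] oven xyz [-0.1649 -0.0475  0.2354] F [0.4 0.6 0.4]
```

View pics/side5z.png

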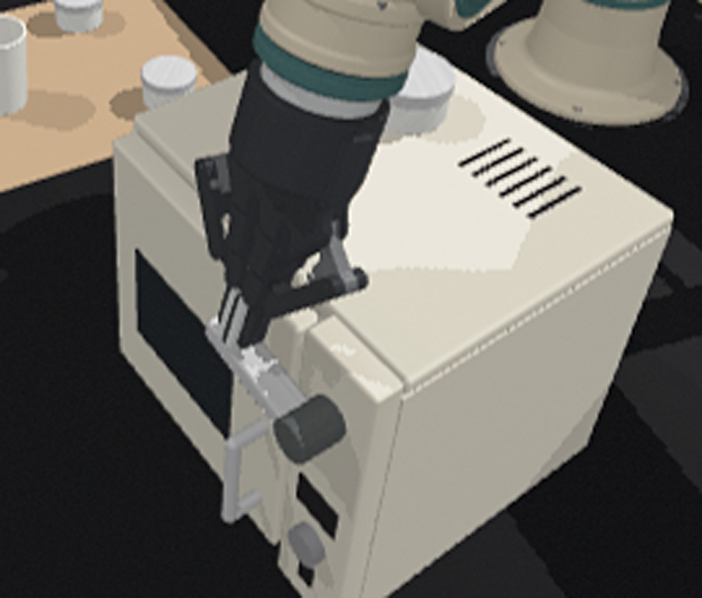

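The latch is over, with the fingertips on its tip at about (225,330). I'll press the rest of the way down in small steps until I feel the stop.

```bash
cat > g.py <<'E'
from h import *
X=ctrl.get_state()["ee_pos"].copy()+ey*.001
for i in range(12):
    X=X+[0,0,-.002]; ctrl.move_straight(X,rate=.03); ctrl.pause(.05); s=st(i)
    if s["force"][2]>5 or np.linalg.norm(s["force"])>10 or X[2]<.217: break
ctrl.pause(.25); st("held"); save("side","side6"); save("scene","scene6")
b=cv2.imread("pics/side6.png")[190:420,200:470]; cv2.imwrite("pics/side6z.png",cv2.resize(b,None,fx=2.6,fy=2.6,interpolation=cv2.INTER_CUBIC))
E
python3 g.py
```

```text
0 t20.32 ee [0.6469 0.3998 0.2339] oven xyz [-0.1649 -0.0468  0.2339] F [-0.6 -0.4 -0.5]
1 t20.62 ee [0.6469 0.3997 0.2318] oven xyz [-0.1649 -0.0468  0.2318] F [-0.2 -0.2  0.4]
2 t20.93 ee [0.6468 0.3998 0.2298] oven xyz [-0.1649 -0.0469  0.2298] F [ 0.3 -0.5  0.7]
3 t21.23 ee [0.6468 0.3998 0.2277] oven xyz [-0.1649 -0.0469  0.2277] F [ 1.   0.1 -0. ]
4 t21.52 ee [0.6468 0.3998 0.2257] oven xyz [-0.1649 -0.0469  0.2257] F [0.1 0.6 1. ]
5 t21.82 ee [0.647  0.3999 0.2249] oven xyz [-0.165  -0.0469  0.2249] F [-1.6 -0.9  4.5]
6 t22.12 ee [0.6471 0.4    0.2246] oven xyz [-0.1652 -0.0469  0.2246] F [-4.7 -2.1  9.4]
held t22.38 ee [0.6471 0.4    0.2246] oven xyz [-0.1652 -0.047   0.2246] F [-3.4 -1.7  9.8]
```

View pics/side6z.png

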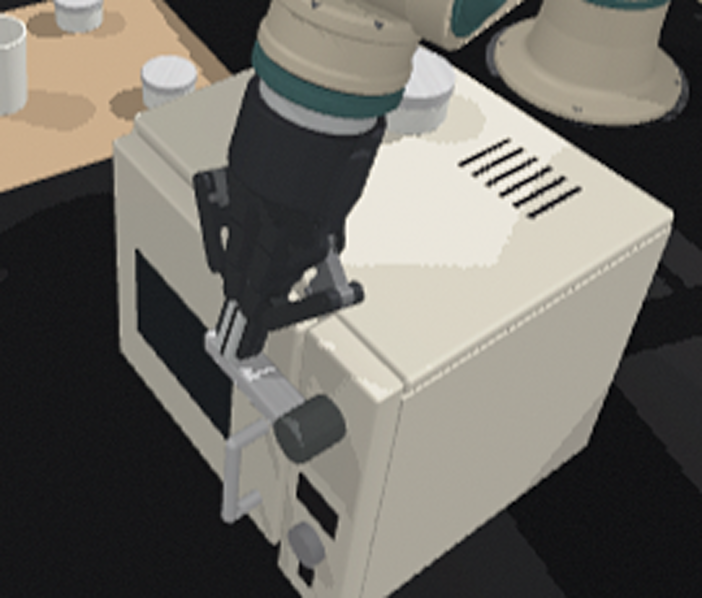

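Stop felt at TCP height 0.2246, and the tilted tip's lower corner is then at about 0.222, against a level bar top at 0.223. Next I withdraw and check.

```bash
cat > i.py <<'E'
from h import *
X=ctrl.get_state()["ee_pos"].copy()
ctrl.move_straight(X+[0,0,.10],rate=.1); st()
a=down(T,PHI,PHI+np.pi/2)
ctrl.move_straight(o2w(P,[-.06,.06,.40])[0],rate=.15,frame=a); st()
ctrl.move_to([.40,.05,.42],a); ctrl.pause(.2); st()
D=save("side","side7"); S=save("scene","scene7")
for n,d in (("side",D),("scene",S)):
    print(n,"tip l=0,.12:",proj(d,o2w(P,np.array([tip(0),tip(.12),tip(0,0)]))).round(1).tolist(),"edge a=0,.035:",proj(d,o2w(P,np.array([door_edge(0),door_edge(.035)]))).round(1).tolist())
b=cv2.imread("pics/side7.png")[220:420,230:430]; cv2.imwrite("pics/side7z.png",cv2.resize(b,None,fx=3,fy=3,interpolation=cv2.INTER_CUBIC))
b=cv2.imread("pics/scene7.png")[125:275,270:430]; cv2.imwrite("pics/scene7z.png",cv2.resize(b,None,fx=4,fy=4,interpolation=cv2.INTER_CUBIC))
E
python3 i.py
```

```text
t23.65 ee [0.647  0.3999 0.3233] oven xyz [-0.1651 -0.0469  0.3233] F [-0.2 -0.4 -0.6]
 t24.92 ee [0.5684 0.2727 0.3989] oven xyz [-0.0602  0.0596  0.3989] F [0.8 0.9 0.9]
 t26.20 ee [0.4005 0.0505 0.4196] oven xyz [0.1528 0.2391 0.4196] F [0.1 0.4 0.2]
side tip l=0,.12: [[283.0, 318.9], [283.4, 314.9], [317.2, 357.3]] edge a=0,.035: [[314.0, 318.9], [309.9, 320.8]]
scene tip l=0,.12: [[387.2, 196.4], [387.9, 193.4], [408.1, 187.3]] edge a=0,.035: [[397.0, 177.3], [398.7, 178.5]]
```

View pics/side7z.png

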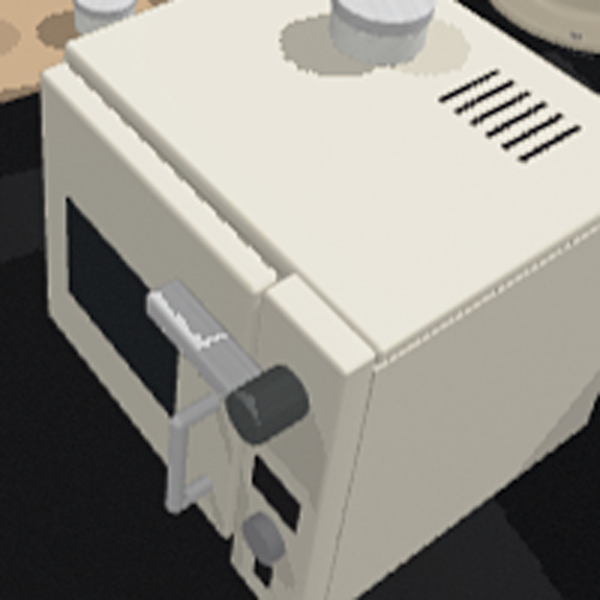

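View pics/scene7z.png

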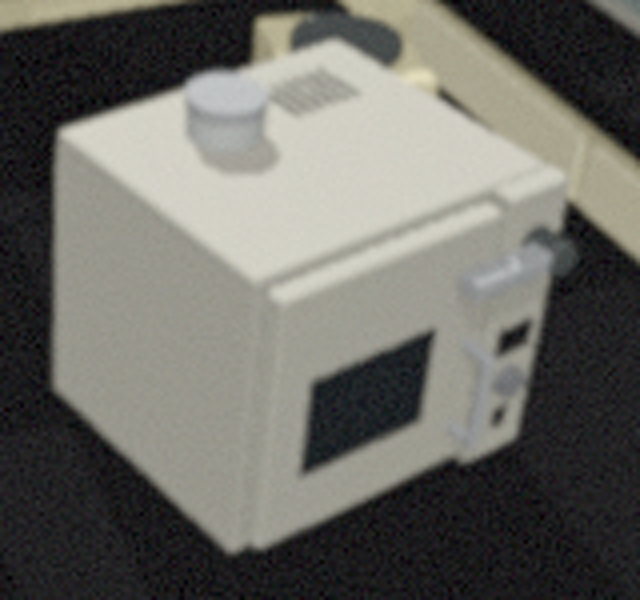

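View pics/scene7.png

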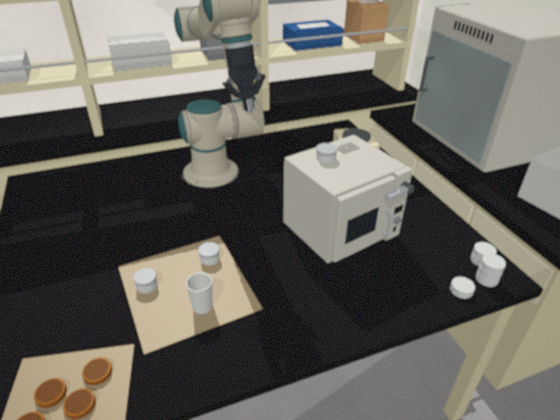

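The door is flush. The latch tip is at (387,196) in scene and (282,320) in side, against (387.2,196.4) and (283,318.9) predicted for level. The tins and beaker are where they were.

```bash
python3 -c "
from station import ticket
print(ticket.job_done())"
```

```text
the job is handed in; nothing more can be done
None
```

I pushed the door shut and swung the turn latch down level across it, both with the shut fingertips. I then drew the arm clear and handed the job in at about 26 s of the 56 s allowed. No verdict is reported.

- **Door:** I pushed it in along its arc, then in 2 mm steps until it met its stop at about 16 N (limit 60 N). In the last pictures it sits flush with the control column. The side-camera edge point was about 4 pixels from my fit, on the side away from open.
- **Latch:** It was still up when the door closed. I swung it over at under about 1.5 N and pressed it to its stop at about 11 N (limit 40 N). In the final pictures its tip was within about 2 pixels of the level position in both cameras.
- **Tins and beaker:** They look unmoved in the before and after pictures. I compared these by eye and did not measure them.
- **Forces and speed:** Forces were read only between steps, so any peaks within a move were not seen. I did not measure the door's speed; I moved the fingertips at 0.07 m/s or less while pushing it.

No check failed.

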